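# Unpin and open the dapping-set chest

## Task

The small wooden chest on the bench is held shut by a ring-headed pin through its hasp staple. Draw the pin right out by its ring and lay it down flat on the bench in front of or beside the chest (do not drop it); then raise the lid, which has a bow handle, and swing it up until it stands open by itself, upright or nearly so. Leave the tools and jars around the chest where they are.

Things in the scene. Friction and masses are not known exactly. Their poses are not given: they have to be found in the camera images.
- chest: Fixed wooden chest, 170 deep (x) x 200 wide (y) x 85 mm high. Origin: centre of the underside; front = -x, toward the robot, yaw within 17 degrees; z up. Flat top: the front 40 mm is a fixed rail, the rest the hinged lid. A 34 mm wide iron hasp strap on the lid reaches forward over the rail, let in flush; its slot fits over the staple. Inside: a dapping block, two punches (leave).
- staple (a point): Centre of the eye of the iron staple on the middle of the rail, 5 mm above the rail's top, 90 mm above the bench, 65 mm in front of the chest's centre. A bow of 5 mm round bar in the chest's x-z plane, its top 18 mm above the rail; the eye is open along the chest's y, 15 mm wide, 13 mm high. Axes as the chest's.
- pin: Loose steel pin, about 80 g, 10 mm thick: a flat ring (42 mm outside) with a straight shank. Origin: ring's centre; +y runs along the shank to its tip at 92 mm; z: the ring's normal. It starts level on the rail along the chest's y, ring on the -y side (right), 64 to 70 mm from the staple, shank through the eye. Pull the ring 35 mm or more along the chest's -y. Flat on the bench: origin 5 mm up.
- pin_tip (a point): Tip of the pin's shank, on its axis.
- lid_handle (a point): Middle of the bar of the lid's iron bow handle: round bar 10 mm thick along the chest's y, straight for 68 mm, feet 84 mm apart; its centre is 34 mm above the lid's top (29 mm free beneath), 83 mm in front of the hinge line and 40 mm above it. Axes as the chest's while shut; they turn with the lid.
- hinge_line (a point): Middle of the lid's hinge line at the chest's rear top edge, 85 mm behind the chest's centre, 79 mm above the bench. The lid turns about the chest's y axis through this point.
- lid (a joint): Lid angle, rad: 0 shut, grows as its front rises; stop at 1.75, a little past upright (1.57). The hinge is stiff (friction 0.36 N m): the lid stays wherever it is left. Lifting by the handle takes 6 to 9 N. With the pin in the staple it rises only 1 to 2 degrees. The lid is a board 129 mm deep, 12 mm thick.
- clay_jar: Bystander: terracotta jar 52 x 61 x 79 mm with a wire bail, origin at the centre of its underside.
- torch: Bystander: gas torch 86 x 119 x 150 mm on a square foot, origin at the centre of its underside.
- the_hand_file: Bystander: file with a wooden handle, 253 mm long, lying on the bench right of the chest, origin at the centre of its underside. The bench between it, the chest and the straight front edge (x about 0.33) is bare: room to lay the pin, for instance round x = 0.41, y = -0.2. Left of the chest's middle the front edge is cut back in a notch, as far as x = 0.53 by the clay jar.
- caliper_tool: Bystander: steel caliper, 168 x 55 x 8 mm, lying on the bench, origin at the centre of its underside.
Mind the look-alikes: they are no part of the job. There is more than one size of the pin; the job needs the smaller.

How it is judged:
On the way, in this order (a step that is already met when the one before it is completed fails the run):
1. the pin is out of the staple while the lid is still shut (distance between pin and staple above 0.1 m and value of joint lid below 0.1 rad), for 0.1 s.
2. the pin lies flat on the bench, let go, and the lid is still shut (height (world z) of each of pin, pin_tip below 0.01 m and contact force between the fingers and pin below 0.01 N and value of joint lid below 0.1 rad), for 0.2 s.
At the end, for the whole second after the job is handed in: The lid stands open at 1.25 rad (72 degrees) or more and is still; the pin lies flat and still on the bench, both its ring's centre and its tip within 10 mm of the bench top (value of joint lid above 1.25 rad and velocity of joint lid between -0.05 and 0.05 rad/s and height (world z) of pin between 0 and 0.01 m and height (world z) of pin_tip between 0 and 0.01 m and linear speed of pin below 0.02 m/s); the robot touches nothing.
It fails at once if the pin is dropped or thrown: it moves faster than 0.8 m/s with no finger on it (linear speed of pin above 0.8 m/s and contact force between the fingers and pin below 0.01 N).
It fails at once if a tool or jar beside the chest is moved by more than 30 mm (distance of any of clay_jar, torch, the_hand_file, caliper_tool from where it was at the start of the episode above 0.03 m).
It also fails if it takes over 64 s, if anything falls off the work surface, if the arm or the gripper's body presses on something with over 40 N, if the wrist force passes 120 N, or if a joint passes its speed limit or range.

## Robot

A 6-joint arm with a two-finger parallel gripper is mounted at the origin on a cart in front of the work surface, level with it; the furniture and walls round the work are solid. World frame = base frame: x ahead of the robot, y to its left, z up, the work surface at z = 0. Lengths are in m, angles in rad, forces in N, time in s.
With the tool pointing down it reaches from about 0.3 to 0.775 m from the base axis. Payload 14.6 kg.
Tool frame: the origin (TCP) lies at the very end of the fingers, on their centre line; the grasp point (between the pads) lies 19 mm behind it; z points along the fingers, y is the line along which they close (so a half turn about z gives the same grasp; the last joint's range is limited). The gripper opens to 94 mm and grips with 3 to 60 N. Pads are 16 mm wide; open, the fingers measure 119 mm over their backs; the gripper's body (75 mm by 177 mm) begins 78 mm behind the grasp point.
Start: joints at [-1.253, 0.3, 1.521, -0, 1.321, -0.067], TCP at [0.206, -0.51, 0.205] pointing down, gripper open.
Joint ranges: [-3.03, 3.03], [-0.79, 2.21], [0.23, 2.52], [-1.04, 4.18], [0, 3.07], [-2.55, 2.55]. Speed limits (rad/s): [2.22, 2.22, 2.57, 3.14, 3.14, 3.14].

## Interface

Orientations are given as [roll, pitch, yaw] about the fixed x, y, z axes, in that order (R = Rz(yaw) Ry(pitch) Rx(roll)).
In Python, from station import ctrl gives the robot as it stands.
- The arm moves only by the shell command python3 -m pendant 'ROWS' [OPENING] [FORCE]. ROWS is JSON, a list of rows, each a list of 2 entries, a list of its own where there are three numbers: the shift along the world's x, y, z in cm, then the turn about the world's z in rad. A call has 1 to 20 rows; each row shifts and turns the commanded pose from where the row before left it; what a row does not reach is not made up. A row lasts 1/12 s, in which the tool goes at most 41.7 mm and 7.16 degrees, less where a joint would pass 70% of its speed; a pose out of reach is approached as far as the arm can. A call is refused whole if a number of a shift passes 4.17 or a number of a turn 0.125, either way. A call with a gripper value outside its range is refused whole. OPENING is the opening, from 0 (shut) to 1 (fully open), set as the call begins (- or left out, the last holds). The fingers move at their own pace and stop on an object; FORCE is the grip in N (left out, the last holds). Time passes only in rows, so rows that do not move let the fingers close. It gives the time, the measured TCP pose, the force, the opening and the grip force at its end, in the units of the state.
- ctrl.get_obs(): the state, without advancing time (a new reading comes with each control period).
- ctrl.camera(name): name is "scene" or "side" or "wrist"; returns a dict with "color" (384x512x3 uint8, red, green, blue), "intrinsics" (3x3 intrinsics, pixels), "camera_from_world" (4x4, takes a point from world to camera coordinates). Camera axes: x right, y down, z forward; pixel columns grow to the right and rows downward; lengths in m; the calibration is good to about 2 mm. A picture is of the moment at which its call begins. There is no depth.
- ctrl.hand_in(): hands the job in; it is judged then, once.
The state is a dict: "time_s": time; "qpos": joint angles; "joint_vel": joint speeds; "tau": joint torques, N m; "ee_pos": TCP position; "eef_rot": TCP orientation; "force": force on the tool from outside, world axes, zero at the start; "moment": the same for the moment, N m; "grip_width": finger opening in m; "grip_force": force on a finger pad.
Only numpy, scipy, OpenCV 4.12 (cv2) and the standard library are available. Lean on these libraries where they do the work, as an engineer would, in place of code of your own. Each camera call takes 0.05 s, during which the arm holds its last target. There are 200 camera calls.

## Working session

There is one attempt and no reset: what is moved stays moved. The work goes in short steps, Python scripts to look and compute and a shell command to move; the robot and the scene stay as the last step left them, time stands still between calls to the robot, and variables do not carry over. Pictures are saved under pics/ and viewed, at most 10 in all, crops included, and the job is handed in when it is done.

```bash
ls; mkdir -p pics; cat > h.py <<'E'
import numpy as np, cv2
from station import ctrl
def snap(n,f=None):
    c=ctrl.camera(n)
    if f: cv2.imwrite('pics/'+f,c['color'][:,:,::-1])
    return c
def ray(c,u,v):
    K=np.array(c['intrinsics']);T=np.array(c['camera_from_world'])
    d=T[:3,:3].T@np.linalg.solve(K,[u,v,1]);o=-T[:3,:3].T@T[:3,3]
    return o,d
def onz(c,u,v,z):
    o,d=ray(c,u,v);return o+d*(z-o[2])/d[2]
def proj(c,p):
    K=np.array(c['intrinsics']);T=np.array(c['camera_from_world'])
    q=K@(T[:3,:3]@np.array(p)+T[:3,3]);return q[:2]/q[2]
E
python3 - <<'E'
from h import *
import pickle
d={n:snap(n) for n in('scene','side')}
pickle.dump(d,open('c.pkl','wb'))
for n in d: cv2.imwrite(f'pics/{n}0.png',d[n]['color'][:,:,::-1]); o,_=ray(d[n],256,192);print(n,o)
print(ctrl.get_obs()['time_s'])
E
```

```text
pics
scene [ 0.11361152 -0.9195084   1.25471518]
side [ 0.37895581 -0.88504474  0.57379944]
0.1
```

View pics/scene0.png

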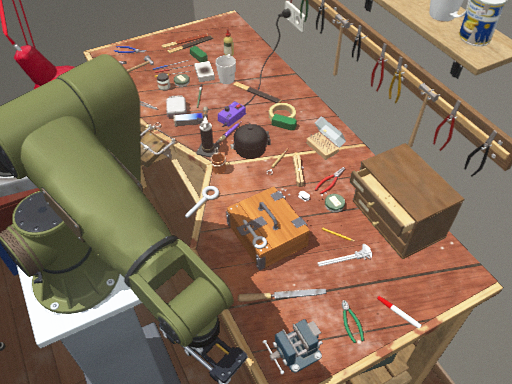

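View pics/side0.png

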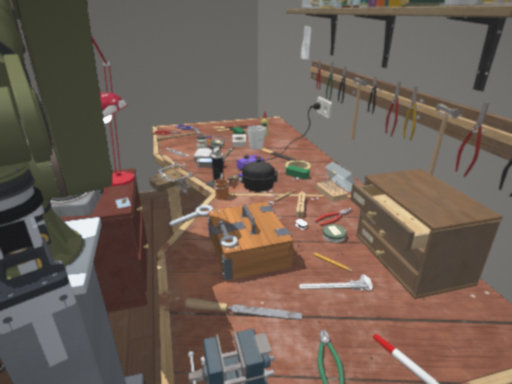

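The scene view shows the chest at about (268,222). Two things could be taken for the pin: a large ring-pin on the bench at (203,200), and the smaller one on the chest rail with its ring near (260,242). In the side view these are at (190,215) and (229,240). I choose the one on the chest and check it in a close crop.

```bash
python3 - <<'E'
import pickle,cv2,numpy as np
d=pickle.load(open('c.pkl','rb'))
a=d['scene']['color'][175:275,180:320][:,:,::-1];b=d['side']['color'][190:290,170:310][:,:,::-1]
f=lambda i:cv2.resize(i,None,fx=4,fy=4,interpolation=cv2.INTER_CUBIC)[:, :]
s=cv2.resize(np.hstack([a,b]),(800,286),interpolation=cv2.INTER_CUBIC)
im=np.vstack([cv2.resize(a[20:100,40:140],(700,300*0+300),interpolation=cv2.INTER_CUBIC) if 0 else cv2.resize(a[10:95,35:135],(350*2,595))[:0], s])
A=cv2.resize(d['scene']['color'][180:270,220:315][:,:,::-1],(400,379),interpolation=cv2.INTER_CUBIC)
B=cv2.resize(d['side']['color'][195:285,203:298][:,:,::-1],(400,379),interpolation=cv2.INTER_CUBIC)
cv2.imwrite('pics/crop1.png',np.hstack([A,B]))
E
```

```text
Traceback (most recent call last):
ValueError: all the input array dimensions except for the concatenation axis must match exactly, but along dimension 1, the array at index 0 has size 700 and the array at index 1 has size 800
```

```bash
python3 - <<'E'
import pickle,cv2,numpy as np
d=pickle.load(open('c.pkl','rb'))
A=cv2.resize(d['scene']['color'][180:270,220:315][:,:,::-1],(400,379),interpolation=cv2.INTER_CUBIC)
B=cv2.resize(d['side']['color'][195:285,203:298][:,:,::-1],(400,379),interpolation=cv2.INTER_CUBIC)
cv2.imwrite('pics/crop1.png',np.hstack([A,B]))
E
```

```text
(no output)
```

View pics/crop1.png

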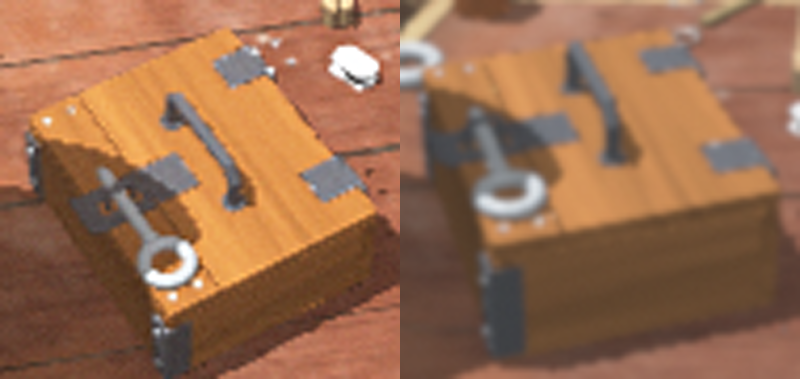

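The crop confirms it: the small pin lies along the rail with its ring at scene (260,242) and side (229,241), and its shank passes through the staple. The handle bar runs from scene (262,204) to (276,224).

```bash
python3 - <<'E'
from h import *
import pickle
d=pickle.load(open('c.pkl','rb'));s,e=d['scene'],d['side']
cs=[onz(s,220+a/4.21,180+b/4.21,.085) for a,b in((30,118),(160,322),(375,212),(232,28))]
for n,p in zip(('FL','FR','RR','RL'),cs):print(n,p.round(4))
print([np.linalg.norm(cs[i]-cs[(i+1)%4]).round(3) for i in range(4)])
w=cs[0]-cs[1]+cs[3]-cs[2]; yaw=np.arctan2(-w[0],w[1]);c=sum(cs)/4
w2=cs[3]-cs[0]+cs[2]-cs[1]
print('c',c.round(4),'yaw',yaw,np.arctan2(w2[1],w2[0]))
R=np.array([[np.cos(yaw),-np.sin(yaw)],[np.sin(yaw),np.cos(yaw)]])
for n,l in(('staple',(-.065,0)),('ring',(-.065,-.067)),('handle',(.002,0)),('hinge',(.085,0))):print(n,(c[:2]+R@l).round(4))
r1=onz(s,260.1,242.2,.09);r2=onz(e,229.1,240.6,.09);print('ring',r1,r2)
print('handle ends',onz(s,220+177/4.21,180+98/4.21,.122),onz(s,220+236/4.21,180+185/4.21,.122))
print('file',onz(s,240,298,.01),onz(s,325,292,0.01),'calip',onz(s,318,262,0),onz(s,370,252,0))
print('jar',onz(s,218,162,0.05),'bigpin',onz(s,211,192,.005),onz(s,188,216,.005))
E
```

```text
FL [ 0.4714 -0.0425  0.085 ]
FR [ 0.4719 -0.241   0.085 ]
RR [ 0.6464 -0.2316  0.085 ]
RL [ 0.6424 -0.036   0.085 ]
[np.float64(0.198), np.float64(0.175), np.float64(0.196), np.float64(0.171)]
c [ 0.558  -0.1378  0.085 ] yaw 0.01173330734228149 0.04574119534790509
staple [ 0.493  -0.1385]
ring [ 0.4938 -0.2055]
handle [ 0.56   -0.1378]
hinge [ 0.643  -0.1368]
ring [ 0.49847634 -0.20394097  0.09      ] [ 0.49802065 -0.20394659  0.09      ]
handle ends [ 0.55923255 -0.10291166  0.122     ] [ 0.55821856 -0.18931473  0.122     ]
file [ 0.3854446  -0.29538248  0.01      ] [ 0.6059544  -0.39235842  0.01      ] calip [ 0.64670428 -0.29364991  0.        ] [ 0.8051166  -0.33819604  0.        ]
jar [0.54193041 0.17920491 0.05      ] bigpin [0.47826741 0.10479693 0.005     ] [0.37121765 0.04714283 0.005     ]
```

```bash
python3 - <<'E'
from h import *
o=ctrl.get_obs();print(o['time_s'],np.round(o['ee_pos'],4),np.round(o['eef_rot'],3),o['grip_width'])
E
python3 -m pendant '[[[2.9,3.06,0],0],[[2.9,3.06,0],0],[[2.9,3.06,0],0],[[2.9,3.06,0],0],[[2.9,3.06,0],0],[[2.9,3.06,0],0],[[2.9,3.06,0],0],[[2.9,3.06,0],0],[[2.5,3.06,0],0],[[2,3.06,0],0],[[0,0,0],0],[[0,0,0],0]]' 0.62 40
```

```text
0.1 [ 0.2064 -0.5096  0.205 ] [-3.141 -0.     0.385] 0.09403575268395542
time_s: 1.1
ee_pos: [0.4812, -0.2053, 0.205]
eef_rot: [-3.141, 0.001, 0.388]
force: [-0.6, -0.0, -0.4]
grip_width: 0.0586
grip_force: 0.0
```

```bash
python3 -m pendant '[[[0.4,0,0],0.12],[[0.4,0,0],0.12],[[0,0,0],0.12],[[0,0,0],0.12],[[0,0,0],0.12],[[0,0,0],0.12],[[0,0,0],0.12],[[0,0,0],0.12],[[0,0,0],0.12],[[0,0,0],0.12],[[0,0,0],0],[[0,0,0],0]]'
python3 - <<'E'
from h import *
import pickle
c=snap('wrist','w1.png');pickle.dump(c,open('w.pkl','wb'));print(np.round(ctrl.get_obs()['qpos'],3))
print('tcp',proj(c,ctrl.get_obs()['ee_pos']),'ringpred',proj(c,[.498,-.204,.09]))
E
```

```text
time_s: 2.1
ee_pos: [0.4882, -0.2076, 0.2054]
eef_rot: [-3.141, 0.0, 1.58]
force: [0.3, 0.1, 0.0]
grip_width: 0.0584
grip_force: 0.0
[-0.471  0.257  1.576 -0.     1.309 -0.479]
tcp [256.48861141 232.40865989] ringpred [264.94714652 184.12927747]
```

View pics/w1.png

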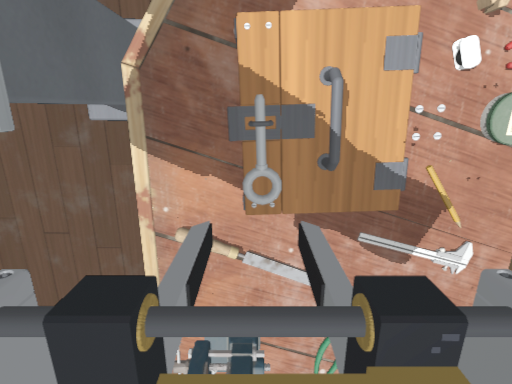

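The wrist view shows the ring centred at (262,186), the pin tip at (260,97), the staple at (261,124), and the handle bar from (337,75) to (334,160).

```bash
python3 - <<'E'
from h import *
import pickle
c=pickle.load(open('w.pkl','rb'))
r=onz(c,262,186,.09);t=onz(c,260,97,.09);print('ring',r,'tip',t,np.linalg.norm(t-r))
print('staple',onz(c,261,124,.1))
a=onz(c,337,75,.122);b=onz(c,334,160,.122);print('handle',a,b,(a+b)/2,np.linalg.norm(a-b))
f=onz(c,238,20,.085);g=onz(c,247,214,.085);print('front',f,g,'rear',onz(c,418,10,.085),onz(c,402,207,.085))
E
```

```text
ring [ 0.49489643 -0.20609308  0.09      ] tip [ 0.49145467 -0.11591896  0.09      ] 0.09023977395626616
staple [ 0.49260672 -0.14108555  0.1       ]
handle [ 0.55641754 -0.09844258  0.122     ] [ 0.56027109 -0.17174912  0.122     ] [ 0.55834432 -0.13509585  0.122     ] 0.07340774963436679
front [ 0.47016047 -0.04812061  0.085     ] [ 0.47882885 -0.24002108  0.085     ] rear [ 0.63576884 -0.0383474   0.085     ] [ 0.65072657 -0.2301841   0.085     ]
```

```bash
python3 -m pendant '[[[0.4,0.1,-2],0.035],[[0.4,0.1,-2],0],[[0,0,-2],0],[[0,0,-2],0],[[0,0,-2],0],[[0,0,-1],0],[[0,0,-0.5],0],[[0,0,0],0],[[0,0,0],0]]'
```

```text
time_s: 2.9
ee_pos: [0.4971, -0.2049, 0.0913]
eef_rot: [3.141, 0.0, 1.619]
force: [0.0, -0.2, 0.1]
grip_width: 0.0587
grip_force: 0.0
```

```bash
python3 - <<'E'
from h import *
c=snap('wrist');s=snap('side')
a=c['color'][:,56:456][:,:,::-1];b=cv2.resize(s['color'][170:290,180:305][:,:,::-1],(400,384))
cv2.imwrite('pics/w2.png',np.hstack([a,b]))
E
```

```text
(no output)
```

View pics/w2.png

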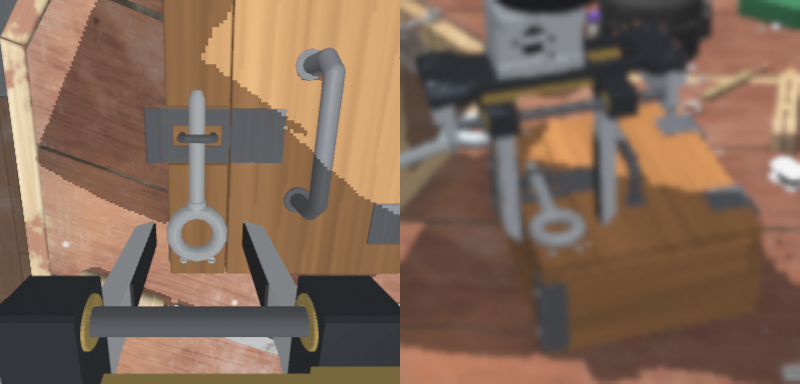

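The fingers straddle the ring, which is at (197,233) in the left half, centred between the tips. I lower a little and close.

```bash
python3 -m pendant '[[[0,0,-0.35],0],[[0,0,0],0]]' && python3 -m pendant '[[[0,0,0],0],[[0,0,0],0],[[0,0,0],0],[[0,0,0],0],[[0,0,0],0],[[0,0,0],0]]' 0.2 45
```

```text
time_s: 3.17
ee_pos: [0.4968, -0.2047, 0.087]
eef_rot: [3.141, 0.0, 1.62]
force: [-0.1, -0.6, 0.7]
grip_width: 0.0584
grip_force: 0.0
time_s: 3.67
ee_pos: [0.4968, -0.2047, 0.087]
eef_rot: [3.141, 0.0, 1.62]
force: [-0.9, -0.2, 1.8]
grip_width: 0.0398
grip_force: 45.0
```

```bash
python3 -m pendant '[[[0.02,-0.5,0],0],[[0.04,-0.8,0],0],[[0.04,-0.8,0],0],[[0.04,-0.8,0],0],[[0.04,-0.8,0],0],[[0.04,-0.8,0],0],[[0.04,-0.8,0],0],[[0.04,-0.8,0],0],[[0,0,0],0]]' 
python3 - <<'E'
from h import *
c=snap('wrist');s=snap('side')
a=c['color'][:,56:456][:,:,::-1];b=cv2.resize(s['color'][170:290,180:305][:,:,::-1],(400,384))
cv2.imwrite('pics/w3.png',np.hstack([a,b]))
E
```

```text
time_s: 4.42
ee_pos: [0.4996, -0.2673, 0.0868]
eef_rot: [-3.142, 0.0, 1.619]
force: [-0.2, -1.1, 0.7]
grip_width: 0.0397
grip_force: 45.0
```

View pics/w3.png

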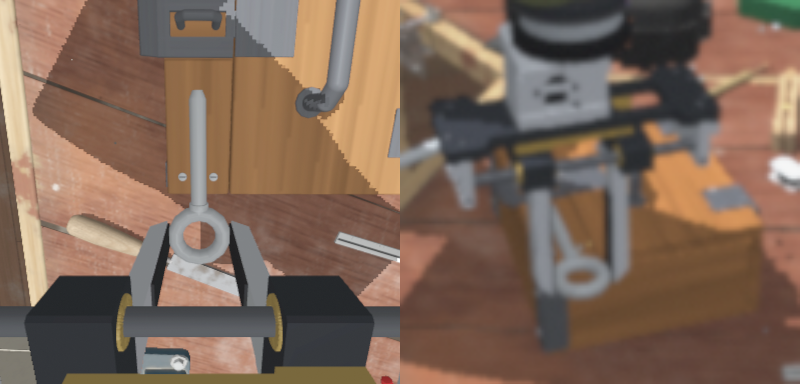

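The pin is out and held level. I lift it and carry it to the bare bench in front of the chest.

```bash
python3 -m pendant '[[[0,0,1.5],0],[[0,0,1.5],0],[[-1.2,0.5,0.5],0],[[-1.8,0.8,0],0],[[-1.8,0.8,0],0],[[-1.8,0.8,0],0],[[-1.8,0.8,0],0],[[-1.6,0.8,0],0],[[0,0,-1.5],0],[[0,0,-2],0],[[0,0,-2],0],[[0,0,-2],0],[[0,0,-1.5],0],[[0,0,-1],0],[[0,0,0],0],[[0,0,0],0]]' 
```

```text
time_s: 5.85
ee_pos: [0.3998, -0.2205, 0.0221]
eef_rot: [-3.141, -0.0, 1.62]
force: [-0.6, 0.2, -0.5]
grip_width: 0.04
grip_force: 45.0
```

```bash
python3 - <<'E'
from h import *
c=snap('wrist');s=snap('side')
a=c['color'][:,56:456][:,:,::-1];b=cv2.resize(s['color'][170:290,150:275][:,:,::-1],(400,384))
cv2.imwrite('pics/w4.png',np.hstack([a,b]))
E
```

```text
(no output)
```

View pics/w4.png

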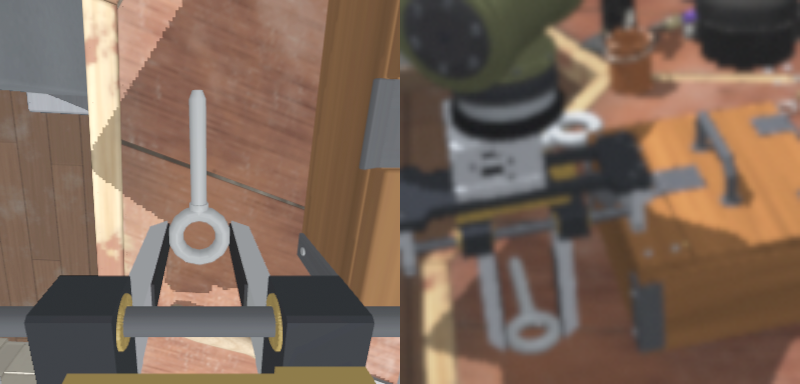

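The pin hangs level over bare bench, clear of the edge and the chest. I lower it gently.

```bash
python3 -m pendant '[[[0,0,-0.8],0],[[0,0,-0.6],0],[[0,0,-0.2],0],[[0,0,-0.1],0],[[0,0,-0.1],0],[[0,0,0],0],[[0,0,0],0]]' 
```

```text
time_s: 6.53
ee_pos: [0.3998, -0.2207, 0.004]
eef_rot: [3.141, 0.0, 1.62]
force: [0.2, -0.4, -1.4]
grip_width: 0.0402
grip_force: 45.0
```

```bash
python3 -m pendant '[[[0,0,-0.1],0],[[0,0,-0.1],0],[[0,0,0],0]]' && python3 -m pendant '[[[0,0,0],0],[[0,0,0],0],[[0,0,0],0],[[0,0,0],0],[[0,0,0],0],[[0,0,0],0]]' 0.62
```

```text
time_s: 6.78
ee_pos: [0.3998, -0.2207, 0.002]
eef_rot: [3.141, 0.0, 1.62]
force: [0.1, -0.0, 0.6]
grip_width: 0.04
grip_force: 45.0
time_s: 7.28
ee_pos: [0.3997, -0.2206, 0.0019]
eef_rot: [-3.142, -0.0, 1.62]
force: [-0.4, -0.3, 0.3]
grip_width: 0.0582
grip_force: 0.0
```

Pin let go. I raise the arm and move over the handle.

```bash
python3 -m pendant '[[[0,0,1],0],[[0,0,2.5],0],[[0,0,3],0],[[0,0,3],0],[[0,0,3],0],[[0,0,3],0],[[0,0,3],0],[[2,1.1,0.8],0],[[2.4,1.2,0.5],0],[[2.5,1.2,0],0],[[2.5,1.2,0],0],[[2.5,1.2,0],0],[[2.4,1.2,0],0],[[1.6,1.2,0],0],[[0,0,0],0.02],[[0,0,0],0]]'
python3 - <<'E'
from h import *
c=snap('wrist');s=snap('scene')
a=c['color'][:,56:456][:,:,::-1];b=cv2.resize(s['color'][150:280,180:315][:,:,::-1],(400,384))
cv2.imwrite('pics/w5.png',np.hstack([a,b]))
import pickle;pickle.dump(c,open('w.pkl','wb'))
print('tcp',proj(c,ctrl.get_obs()['ee_pos']))
for uv in((355,190),(408,247)):print('cab',onz(s,*uv,0))
print('top at z.2',onz(s,352,180,.12))
print(np.round(ctrl.get_obs()['qpos'],2))
E
```

```text
time_s: 8.62
ee_pos: [0.5587, -0.1371, 0.2002]
eef_rot: [-3.141, -0.0, 1.643]
force: [-1.4, -1.2, 0.3]
grip_width: 0.0582
grip_force: 0.0
tcp [255.32987622 233.92882169]
cab [ 0.91041883 -0.11196424  0.        ]
cab [ 0.91863706 -0.37839284  0.        ]
top at z.2 [ 0.84995977 -0.15110773  0.12      ]
[-0.31  0.36  1.45 -0.    1.33 -0.37]
```

View pics/w5.png

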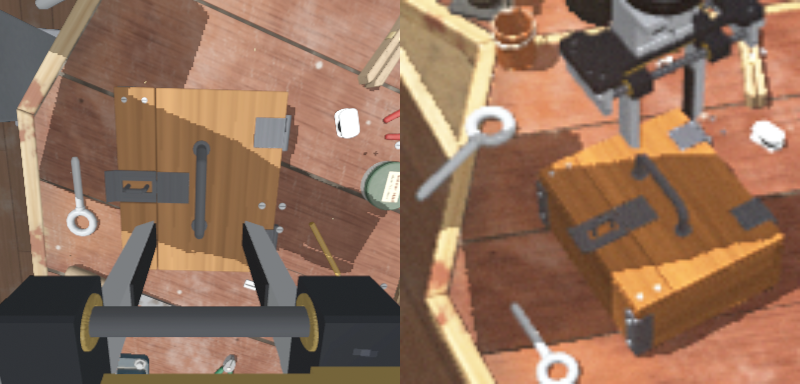

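The wrist view (left half) shows the pin lying flat on the bench with its ring at (82,222). The handle bar runs from (202,150) to (199,230), i.e. full-image (258,150) to (255,230).

```bash
python3 - <<'E'
from h import *
import pickle
c=pickle.load(open('w.pkl','rb'))
a=onz(c,258,148,.122);b=onz(c,255.5,232,.122);print(a,b,(a+b)/2)
print('rear corners',onz(c,343,94,.085),onz(c,331,266,.085))
h=np.array([.643,-.134,.079]);m=np.array([.559,-.138,.119])
P=lambda t:(-.083*np.cos(t)+.040*np.sin(t),.083*np.sin(t)+.040*np.cos(t))
ts=np.arange(0,1.56,.1);p=np.array([P(t) for t in ts]);print(np.c_[ts[1:],np.diff(p,axis=0)*100].round(2))
E
```

```text
[ 0.55719187 -0.09011126  0.122     ] [ 0.56093239 -0.17206166  0.122     ] [ 0.55906213 -0.13108646  0.122     ]
rear corners [ 0.63665621 -0.0367944   0.085     ] [ 0.6528443  -0.22536201  0.085     ]
[[ 0.1   0.44  0.81]
 [ 0.2   0.52  0.76]
 [ 0.3   0.59  0.7 ]
 [ 0.4   0.66  0.64]
 [ 0.5   0.72  0.57]
 [ 0.6   0.77  0.5 ]
 [ 0.7   0.82  0.42]
 [ 0.8   0.86  0.33]
 [ 0.9   0.89  0.25]
 [ 1.    0.91  0.16]
 [ 1.1   0.92  0.07]
 [ 1.2   0.92 -0.03]
 [ 1.3   0.91 -0.12]
 [ 1.4   0.9  -0.21]
 [ 1.5   0.87 -0.3 ]]
```

```bash
python3 -m pendant '[[[0,0,-2],0],[[0,0,-2],0],[[0,0,-2],0],[[0,0,-2],0],[[0,0,-1.5],0],[[0,0,-0.5],0],[[0,0,0],0],[[0,0,0],0]]' && python3 -m pendant '[[[0,0,0],0],[[0,0,0],0],[[0,0,0],0],[[0,0,0],0],[[0,0,0],0],[[0,0,0],0],[[0,0,0],0],[[0,0,0],0],[[0,0,0],0],[[0,0,0],0]]' 0 25
```

```text
time_s: 9.38
ee_pos: [0.5588, -0.1381, 0.101]
eef_rot: [3.141, 0.0, 1.639]
force: [0.1, -0.1, 0.4]
grip_width: 0.0581
grip_force: 0.0
time_s: 10.22
ee_pos: [0.5599, -0.1376, 0.1001]
eef_rot: [3.139, 0.0, 1.64]
force: [10.9, -0.0, -3.7]
grip_width: 0.009
grip_force: 25.0
```

```bash
python3 -m pendant '[[[0.2,0,0],0],[[0.22,0.01,0.4],0],[[0.22,0.01,0.41],0],[[0.26,0.01,0.38],0],[[0.26,0.01,0.38],0],[[0.3,0.01,0.35],0],[[0.29,0.01,0.35],0],[[0.33,0.02,0.32],0],[[0.33,0.02,0.32],0],[[0,0,0],0]]'
```

```text
time_s: 11.05
ee_pos: [0.581, -0.1366, 0.1297]
eef_rot: [-3.136, -0.001, 1.64]
force: [-19.9, 2.4, 16.4]
grip_width: 0.0095
grip_force: 25.0
```

```bash
python3 -m pendant '[[[-0.15,0,0.15],0],[[0,0,0],0]]'
```

```text
time_s: 11.22
ee_pos: [0.581, -0.1366, 0.13]
eef_rot: [-3.141, -0.0, 1.64]
force: [-0.1, -0.6, -4.3]
grip_width: 0.0088
grip_force: 25.0
```

```bash
python3 -m pendant '[[[0.36,0.02,0.3],0],[[0.36,0.02,0.3],0],[[0.38,0.02,0.27],0],[[0.38,0.02,0.27],0],[[0.4,0.02,0.23],0],[[0.4,0.02,0.22],0],[[0,0,0],0]]'
```

```text
time_s: 11.8
ee_pos: [0.604, -0.1356, 0.1466]
eef_rot: [-3.14, -0.0, 1.64]
force: [-4.7, -1.2, 1.6]
grip_width: 0.0091
grip_force: 25.0
```

```bash
python3 -m pendant '[[[0.42,0.02,0.19],0],[[0.42,0.02,0.18],0],[[0.44,0.02,0.14],0],[[0.44,0.02,0.13],0],[[0.45,0.02,0.1],0],[[0.45,0.02,0.09],0],[[0,0,0],0]]'
```

```text
time_s: 12.38
ee_pos: [0.6308, -0.1344, 0.1557]
eef_rot: [-3.142, 0.001, 1.64]
force: [-3.5, 0.1, 6.5]
grip_width: 0.0091
grip_force: 25.0
```

```bash
python3 -m pendant '[[[0.45,0.02,0.08],0],[[0.46,0.02,0.05],0],[[0.46,0.02,0],0],[[0.46,0.02,0],0],[[0.46,0.02,-0.05],0],[[0.46,0.02,-0.05],0],[[0,0,0],0]]'
```

```text
time_s: 12.97
ee_pos: [0.6584, -0.1333, 0.1557]
eef_rot: [3.141, 0.001, 1.64]
force: [0.5, -2.6, 3.7]
grip_width: 0.0088
grip_force: 25.0
```

```bash
python3 -m pendant '[[[0.45,0.02,-0.08],0],[[0.45,0.02,-0.1],0],[[0.45,0.02,-0.12],0],[[0.44,0.02,-0.13],0],[[0,0,0],0],[[0,0,0],0]]' && python3 -m pendant '[[[0,0,0],0],[[0,0,0],0],[[0,0,0],0],[[0,0,0],0]]' 0.3 
python3 - <<'E'
from h import *
s=snap('side');t=snap('scene')
f=lambda i:cv2.resize(i[130:290,180:350][:,:,::-1],(400,376))
cv2.imwrite('pics/w6.png',np.hstack([f(s['color']),f(t['color'])]))
E
```

```text
time_s: 13.47
ee_pos: [0.6764, -0.1325, 0.1512]
eef_rot: [3.14, 0.001, 1.64]
force: [3.6, -2.7, 1.7]
grip_width: 0.0092
grip_force: 25.0
time_s: 13.8
ee_pos: [0.6757, -0.132, 0.1506]
eef_rot: [-3.142, -0.0, 1.64]
force: [2.5, 0.8, -0.7]
grip_width: 0.0279
grip_force: 1.0
```

View pics/w6.png

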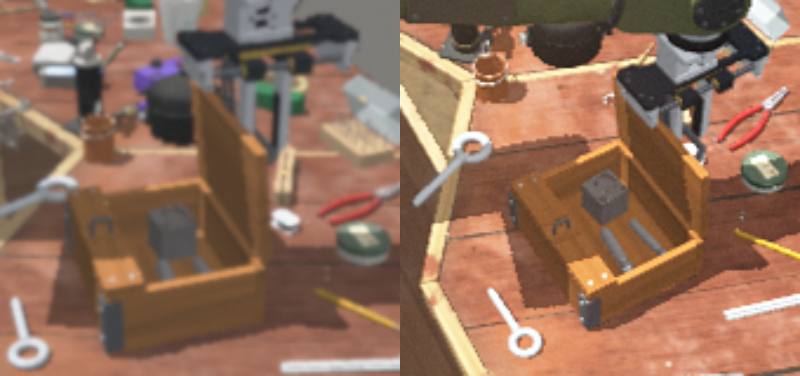

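The lid stands almost upright and the pin is still flat. I back the gripper straight up.

```bash
python3 -m pendant '[[[0,0,0],0],[[0,0,0],0]]' 0.28; python3 -m pendant '[[[0,0,0.5],0],[[0,0,1],0],[[0,0,1],0],[[0,0,1],0],[[0,0,1],0],[[0,0,0],0]]'
```

```text
time_s: 14.07
ee_pos: [0.6756, -0.1322, 0.1507]
eef_rot: [-3.141, -0.0, 1.64]
force: [-0.6, 1.0, -0.7]
grip_width: 0.0264
grip_force: 0.1
time_s: 14.57
ee_pos: [0.6765, -0.1324, 0.199]
eef_rot: [3.138, 0.001, 1.64]
force: [-0.1, 0.2, 0.9]
grip_width: 0.0265
grip_force: 0.0
```

```bash
python3 -m pendant '[[[0,0,1.5],0],[[0,0,2],0],[[0,0,2],0],[[0,0,2],0],[[0,0,1],0],[[0,0,0],0],[[0,0,0],0],[[0,0,0],0]]'
python3 - <<'E'
from h import *
s=snap('side');t=snap('scene')
f=lambda i:cv2.resize(i[130:290,180:350][:,:,::-1],(400,376))
cv2.imwrite('pics/w7.png',np.hstack([f(s['color']),f(t['color'])]))
E
```

```text
time_s: 15.23
ee_pos: [0.6755, -0.1322, 0.279]
eef_rot: [-3.139, -0.001, 1.64]
force: [-0.6, 0.2, -0.9]
grip_width: 0.0261
grip_force: 0.0
```

View pics/w7.png

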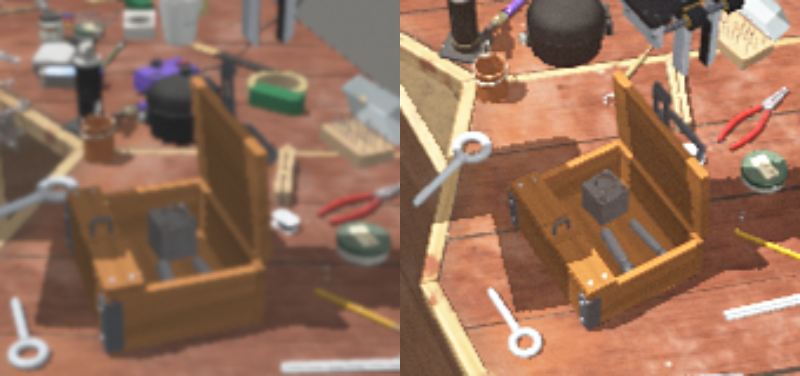

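The lid stands open by itself, the gripper is clear of it, and the pin lies flat with its ring at (27,350) in the left half. I hand in.

```bash
python3 -c "
from station import ctrl;print(ctrl.hand_in())"
```

```text
the job is handed in; nothing more can be done
None
```

I drew the pin and laid it flat on the bench in front of the chest, then swung the lid up until it stood open by itself, and handed the job in at about 15 s; the hand-in returned no verdict.

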